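Load the indexing fixture and hold its plunger out

ROBOT

A 6-joint arm with a two-finger parallel gripper is mounted at the origin on a cart in front of the work surface, level with it; the furniture and walls round the work are solid. World frame = base frame: x ahead of the robot, y to its left, z up, the work surface at z = 0. Lengths are in mm, angles in rad, forces in N, time in s.
With the tool pointing down it reaches from about 350 to 875 mm from the base axis. Payload 4.2 kg.
Tool frame: the origin (TCP) lies midway between the tips of the shut fingers; the grasp point (between the pads) lies 19 mm behind it; z points along the fingers, y is the direction in which the jaws open and shut (so a half turn about z gives the same grasp; the last joint's range is limited). The gripper opens to 85 mm and grips with 20 to 120 N. Pads are 22 mm wide; open, the fingers measure 114 mm over their backs; the gripper's body (76 mm by 85 mm) begins 54 mm behind the grasp point. The pads swing forward as they close: fully open they stand 13 mm farther back than shut.
Start: joints at [1.367, 0.385, 0.008, 0, -1.194, -0.259], TCP at [279.001, 559.248, 231.312] pointing down, gripper open.
Joint ranges: [-3.14, 3.14], [-1.21, 2.06], [-1.07, 1.41], [-3.16, 2.05], [-2.99, -0.16], [-3.1, 3.1]. Speed limits (rad/s): [2.79, 2.79, 3.14, 3.14, 3.14, 3.14].

INTERFACE

Orientations are given as a unit quaternion [x, y, z, w].
In Python, from bench import read_state, get_image, job_done, search_frame, regions_of gives the robot as it stands.
- The arm moves only by the tool servo_tool, never from a script. Its arguments are lists of equal length, an entry for each row: "turn": the turn, a rotation vector about the world's x, y, z in rad, a list of three; "dp": the shift along the world's x, y, z in m, a list of three; "fingers": the finger opening in m, from 0 to 0.0854. In form: {"turn": [[rx, ry, rz], ...], "dp": [[tx, ty, tz], ...], "fingers": [fingers, ...]}. A call has exactly 5 rows; each row shifts and turns the pose as measured when the row begins; what a row does not reach is not made up. A row lasts 1/8 s, in which the tool goes at most 62.5 mm and 10.7 degrees, less where a joint would pass 70% of its speed; a pose out of reach is approached as far as the arm can. A call is refused whole if a number of a shift passes 0.0625 or a number of a turn 0.188, either way. A call with a gripper value outside its range is refused whole. The fingers move at their own pace and stop on an object; the grip force is fixed at half the most. Time passes only in rows, so rows that do not move let the fingers close, or fill a call up. It gives the time, the measured TCP pose, the force and the opening at its end, in the units of the state.
- read_state(): the state, without advancing time (a new reading comes with each control period).
- get_image(name): name is "scene" or "side" or "wrist"; returns a dict with "img" (420x560x3 uint8, red, green, blue), "vfov" (degrees; the focal length in pixels is half the picture's height over the tangent of half this angle, whatever the lens; pixels are square), "cx", "cy" (the principal point, pixels), "k1" (the pictures are not rectified: a ray, as slopes to the right and down, at radius r is drawn at 1 + k1 r^2 times it, then the intrinsics apply), "world_from_camera" (4x4, takes a point from camera to world coordinates); the wrist camera has in their place "mount" (4x4, takes a point from camera to tool coordinates, whose origin is the TCP and whose axes are the flange's). Camera axes: x right, y down, z forward; pixel columns grow to the right and rows downward; lengths in mm; the calibration is good to about 2 mm. A picture is of the moment at which its call begins: read the wrist's pose just before it. There is no depth.
- job_done(): hands the job in, once; it reports no verdict.
Trained networks look in the newest picture that a camera, given by its name, has taken for a name from the list of things; names that differ only in an ending like _2 or _b are one class to them, and where a whole thing is asked for, a point or a joint stands for the part that bears it (a point fixed in the world has none). Each returns a list of dicts, best first, with "score" (0 to 1); they miss things now and then, are a little off and sometimes report something else, mostly with a low value. They report only what shows in the picture. A call takes as long as a camera call. They do not tell look-alikes from the thing itself.
- search_frame(query, camera): "box" ([left, top, width, height] in pixels, round what is visible of it).
- regions_of(query, camera): "region" (420x560 bool, what is visible of it) and "box" ([left, top, width, height] in pixels, round what is visible of it).
The state is a dict: "clock": time; "joints": joint angles; "joint_vel": joint speeds; "joint_efforts": joint torques, N m; "position": TCP position; "ee_rot": TCP orientation; "contact_force": force on the tool from outside, world axes, zero at the start; "wrist_torque": the same for the moment, N m; "gripper_width": finger opening in mm.
Only numpy, scipy, OpenCV 4.12 (cv2) and the standard library are available. Lean on these libraries where they do the work, as an engineer would, in place of code of your own. Each camera call takes 0.05 s, during which the arm holds its last target. There are 200 camera calls.

TASK

Pick the thin aluminium adapter plate off the bench and lay it flat, fully home, in the black nest on top of the indexing fixture, either way round. Then take the red knob of the fixture's index plunger, pull it straight up as far as it goes and keep holding it there, pin clear of its hole, so that I can turn the table: finish while still holding the knob up. Leave the other things on the bench where they are.

Things in the scene. Friction and masses are not known exactly. Their poses are not given: they have to be found in the camera images.
- adapter_plate: loose bare aluminium plate, 34 (its x) x 70 (its y) x 6 mm thick (z), 50 g, with a 12x22 mm window in the middle and a 5 mm hole near each end; lies flat on the bench. Origin: centre of the underside. Grasp it across the 34 mm width (along its x), at the middle of its length.
- nest (a point): centre of the top of the raised black nest bed, about 35 mm above the bench: the adapter plate's underside rests here, centred, either way round. x across, y along the nest, z up. Black stops rise 5 mm above the bed: one across each end (73.6 mm between) and a 12 mm long one on each side near each end (37.6 mm between); in the middle of each long side 46 mm is open for the fingers.
- plunger_knob (a point): centre of the upright red knurled knob (24 mm diameter, 20 mm high) of the index plunger; 76 mm above the bench when seated, 72 mm from the nest centre along the nest's +y; it moves with the knob. Axes as the nest's. The grey bracket (44 mm wide across x) and steel barrel under it end 5 mm below the knob; nothing stands beside or above the knob.
- index_plunger (a joint): lift of the spring plunger in m: 0 = pin seated in its hole in the index plate, 0.012 = pin just clear, 0.016 = at its upper stop. Spring pulls it down with about 5 N at 0 and 10 N at the stop; it snaps back when let go.
- index_plate: round aluminium plate, 160 mm diameter, 12 mm thick, with a ring of dark holes, carrying the nest; turns about its upright axis (origin on it, on the underside) only when the plunger pin is out, with slight friction. The nest bed, 24x66 mm, is narrower than the adapter plate and stands 6 mm above the dark disc round it, so fingertips can reach past the long edges.
- attenuator: black attenuator block with a white dial, 24x68x29 mm; a bystander on the bench, to be left alone. Origin: centre of its underside.
- red_driver: red precision screwdriver, 14x145x14 mm; a bystander on the bench, to be left alone. Origin: centre of its underside.
- sfp_black: small silver plug-in module with black bail, 69x14x11 mm; a bystander on the bench, to be left alone. Origin: centre of its underside.
- sfp_blue: small silver plug-in module with blue bail, 69x14x11 mm; a bystander on the bench, to be left alone. Origin: centre of its underside.
- mouse: black computer mouse, 102x58x34 mm; a bystander on the bench, to be left alone. Origin: centre of its underside.
- masking_roll: roll of tape lying flat, about 103 mm across, 25 mm high; a bystander on the bench, to be left alone. Origin: centre of its underside.
Things that resemble listed ones, but are neither listed nor needed, are in the scene too. Of the things that look like the adapter_plate, take the one that is farthest to the robot's left at the start.

How it is judged:
By the outcome, as a careful person would: the job done as asked, in the order asked, and still so for the second after the job is handed in, while the arm keeps its last pose, push and grip.
It also fails if it takes over 45 s, if anything falls off the work surface, if the arm or the gripper's body presses on something with over 40 N, if the wrist force passes 120 N, or if a joint passes its speed limit or range.

## Working session

There is one attempt and no reset: what is moved stays moved. The work goes in short steps, Python scripts to look and compute and a tool call to move; the robot and the scene stay as the last step left them, time stands still between calls to the robot, and variables do not carry over. Pictures are saved under pics/ and viewed, about 8 in all and at most 12, crops included, and the job is handed in when it is done.

Besides the shell and the picture viewer there is one more tool, called after "Request:" as a command line: name --argument value ..., lists and objects as JSON in quotes. servo_tool: Moves the arm, as the interface text tells. Its arguments: {"type":"object","properties":{"turn":{"type":"array","items":{"type":"array","items":{"type":"number"}}},"dp":{"type":"array","items":{"type":"array","items":{"type":"number"}}},"fingers":{"type":"array","items":{"type":"number"}}},"required":["turn","dp","fingers"]}

```bash
mkdir -p pics; ls
cat > h.py <<'E'
import numpy as np, cv2
from scipy.spatial.transform import Rotation as R
from bench import *
def T(st):
    M=np.eye(4); M[:3,:3]=R.from_quat(st["ee_rot"]).as_matrix(); M[:3,3]=st["position"]; return M
def cam(name):
    st=read_state(); d=get_image(name)
    d["M"]=d["world_from_camera"] if "world_from_camera" in d else T(st)@np.array(d["mount"])
    d["M"]=np.array(d["M"]); d["f"]=210/np.tan(np.radians(d["vfov"]/2)); return d
def w(d,uv,z):
    uv=np.atleast_2d(np.array(uv,float)); q=(uv-[d["cx"],d["cy"]])/d["f"]; s=q.copy()
    for _ in range(20): s=q/(1+d["k1"]*(s**2).sum(1,keepdims=True))
    r=np.c_[s,np.ones(len(s))]@d["M"][:3,:3].T; o=d["M"][:3,3]
    return o+r*((z-o[2])/r[:,2])[:,None]
def px(d,P):
    P=np.atleast_2d(np.array(P,float)); c=(P-d["M"][:3,3])@d["M"][:3,:3]; s=c[:,:2]/c[:,2:]
    return s*(1+d["k1"]*(s**2).sum(1,keepdims=True))*d["f"]+[d["cx"],d["cy"]]
def save(d,n,box=None,k=1):
    im=d["img"][:,:,::-1]
    if box: x,y,a,b=box; im=im[y:y+b,x:x+a]
    cv2.imwrite("pics/"+n,cv2.resize(im,None,fx=k,fy=k,interpolation=cv2.INTER_CUBIC))
E
python3 - <<'E'
from h import *
s=read_state(); print(s)
ims=[]
for n in ["scene","side","wrist"]:
    d=cam(n); ims.append(d["img"]); print(n,d["M"].round(3).tolist(),d["f"],d["k1"])
    if n=="wrist": print(d["mount"])
    for q in ["adapter_plate","nest","plunger_knob"]:
        for r in regions_of(q,n)[:5]:
            m=r["region"]; ys,xs=np.nonzero(m); print(q,round(r["score"],2),r["box"],w(d,[xs.mean(),ys.mean()],{"adapter_plate":6,"nest":35,"plunger_knob":76}[q]).round(0))
    save(d,n+"0.png")
a=np.vstack([np.hstack(ims[:2]),np.hstack([ims[2],ims[2]*0])])[:,:,::-1]
cv2.imwrite("pics/all0.png",cv2.resize(a,(800,600)))
E
```

```text
pics
{'clock': 0.0, 'joints': array([ 1.36658065e+00,  3.85558823e-01,  6.60758383e-03, -5.03133452e-04,
       -1.19398303e+00, -2.58591175e-01]), 'joint_vel': array([-6.71633028e-05,  1.11297536e-03, -7.79761761e-04, -1.19587473e-03,
        1.90054610e-03, -3.16081396e-04]), 'joint_efforts': array([ 1.22961360e-04, -3.92290521e+01,  1.88397825e+01,  4.18600962e+00,
       -4.76734887e-03, -4.16845481e-06]), 'position': array([278.76362284, 558.73151604, 230.21245571]), 'ee_rot': array([ 9.73323612e-01, -2.29433973e-01, -2.04672406e-04,  1.07493414e-03]), 'contact_force': array([ 0.552321  ,  0.25757098, -0.35380693]), 'wrist_torque': array([0.0120537 , 0.02681475, 0.019237  ]), 'gripper_width': 85.43991601793054}
scene [[0.709, -0.471, 0.524, -155.316], [-0.705, -0.474, 0.528, -732.656], [0.0, -0.744, -0.668, 986.126], [0.0, 0.0, 0.0, 1.0]] 450.2660085095591 0.021683760396671935
adapter_plate 0.68 [193.9, 208.0, 20.8, 18.9] [[393. 207.   6.]]
adapter_plate 0.5 [365.1, 285.2, 42.7, 19.9] [[ 554. -380.    6.]]
adapter_plate 0.44 [229.0, 204.4, 18.5, 18.9] [[477. 140.   6.]]
nest 0.6
[... 329 characters left out ...]
. 147.   6.]]
adapter_plate 0.64 [293.8, 325.5, 22.6, 31.0] [[482. 308.   6.]]
adapter_plate 0.6 [335.0, 297.5, 15.0, 25.9] [[394. 217.   6.]]
nest 0.72 [297.3, 209.7, 58.9, 40.2] [[434. -46.  35.]]
plunger_knob 0.49 [298.6, 209.3, 58.8, 43.1] [[437.   1.  76.]]
wrist [[-0.448, -0.863, -0.235, 338.299], [-0.894, 0.432, 0.117, 528.464], [0.001, 0.262, -0.965, 373.527], [0.0, 0.0, 0.0, 1.0]] 325.8241169620576 -0.04097926224958985
[[-1.41044263e-03 -9.64985516e-01 -2.62299380e-01  6.68126299e+01]
 [ 9.99998967e-01 -1.43322746e-03 -1.04451022e-04  1.04256864e+00]
 [-2.75140951e-04 -2.62299256e-01  9.64986541e-01 -1.42382893e+02]
 [ 0.00000000e+00  0.00000000e+00  0.00000000e+00  1.00000000e+00]]
```

View pics/all0.png

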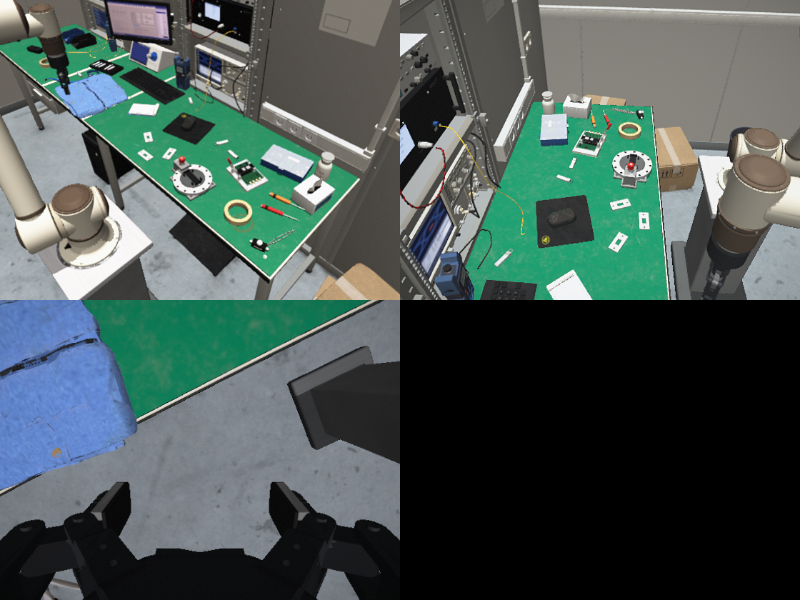

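View pics/side0.png

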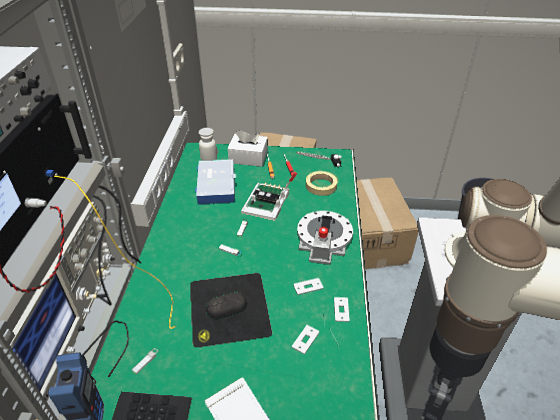

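Run:
```python
from h import *
d=cam("side")
print(w(d,[[306,339],[342,309],[308,286],[145,360]],6).round())
print(w(d,[[324,222]],76).round(), w(d,[[323,238]],35).round())
a=d["img"][270:370,270:370]; b=d["img"][325:385,110:190]; c=d["img"][200:270,285:365]
a,b,c=[cv2.resize(x,(400,h),interpolation=3)for x,h in((a,400),(b,300),(c,300))]
b=np.vstack([b,c]); a=cv2.copyMakeBorder(a,0,200,0,0,0)
cv2.imwrite("pics/crop1.png",np.hstack([a,b])[:,:,::-1])
```

```text
[[479. 307.   6.]
 [393. 214.   6.]
 [478. 146.   6.]
 [835. 386.   6.]]
[[440. -27.  76.]] [[440.  -6.  35.]]
```

View pics/crop1.png

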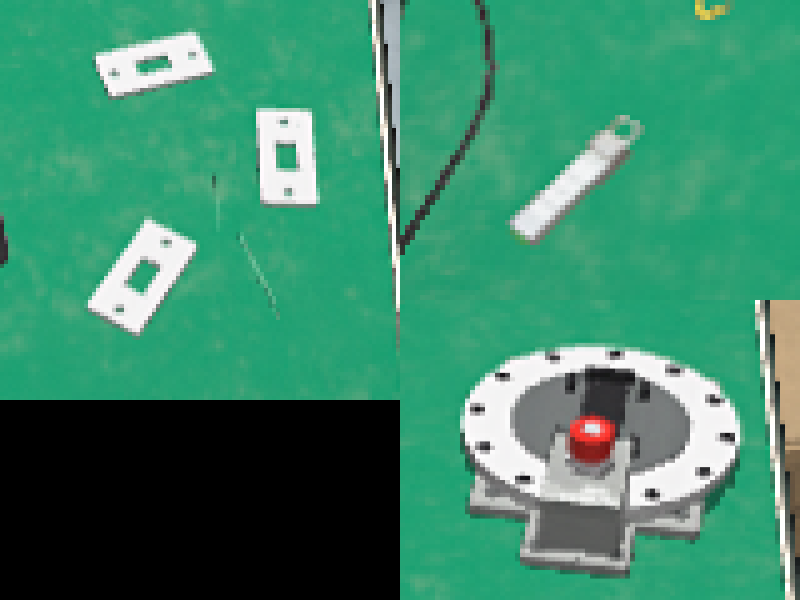

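Candidate plates in the side view are at (306,339), (342,309) and (308,286). They map to world y = 307, 214 and 146. The object at (145,360) is an SFP module with a bail. So the plate farthest left is (306,339), at about (479,307) in world coordinates, and the crop confirms it. I'm moving above it now.

Request:
servo_tool --turn '[[0, 0, -0.17], [0, 0, -0.18], [0, 0, -0.18], [0, 0, -0.18], [0, 0, -0.18]]' --dp '[[0.033, -0.042, -0.01], [0.033, -0.042, -0.01], [0.033, -0.042, -0.01], [0.033, -0.042, -0.01], [0.033, -0.042, -0.01]]' --fingers '[0.0854, 0.0854, 0.0854, 0.0854, 0.0854]'

```text
clock: 1.27
position: [446.2, 347.1, 181.2]
ee_rot: [0.773, -0.634, 0.001, -0.002]
contact_force: [0.2, 0.1, 0.3]
gripper_width: 85.2
```

Request:
servo_tool --turn '[[0, 0, -0.18], [0, 0, -0.18], [0, 0, -0.18], [0, 0, -0.17], [0, 0, 0]]' --dp '[[0.025, -0.03, -0.02], [0.01, -0.012, -0.01], [0, 0, 0], [0, 0, 0], [0, 0, 0]]' --fingers '[0.07, 0.06, 0.055, 0.055, 0.055]'

```text
clock: 1.9
position: [484.5, 299.2, 149.8]
ee_rot: [-0.492, 0.87, -0.002, 0.001]
contact_force: [-0.4, 0.4, 0.5]
gripper_width: 54.7
```

```bash
cat >> h.py <<'E'
def plate(z,lo=0.2):
    d=cam("wrist"); 
    for r in regions_of("adapter_plate","wrist"):
        m=r["region"].astype(np.uint8); c=max(cv2.findContours(m,0,2)[0],key=cv2.contourArea)[:,0,:]
        P=w(d,c,z)[:,:2].astype(np.float32); rc=cv2.minAreaRect(P); b=cv2.boxPoints(rc)
        e=[b[1]-b[0],b[2]-b[1]]; s=min(e,key=lambda v:v@v); a=np.degrees(np.arctan2(s[1],s[0]))
        print(round(r["score"],2),r["box"],"c",np.round(rc[0],1),"size",np.round(rc[1],1),"short axis deg",round((a+90)%180-90,1))
    st=read_state(); y=R.from_quat(st["ee_rot"]).as_matrix()[:,1]
    print("tcp",st["position"].round(1),"jaw deg",(np.degrees(np.arctan2(y[1],y[0]))+90)%180-90,"w",st["gripper_width"],st["contact_force"]); return d
E
python3 - <<'E'
from h import *
d=plate(6); save(d,"w1.png")
E
```

```text
0.7 [269.6, 160.2, 35.7, 70.2] c [481.9 303. ] size [70.6 34.8] short axis deg -29.9
0.69 [280.6, 0.5, 76.6, 100.0] c [396.3 211.4] size [34.7 70.4] short axis deg 0.3
0.66 [146.3, 0.3, 83.7, 76.6] c [478.7 143.5] size [70.7 37. ] short axis deg -68.8
tcp [484.4 299.4 149.9] jaw deg -30.957495085522112 w 54.955437731910514 [ 0.16364187 -0.36502112  0.08130001]
```

View pics/w1.png

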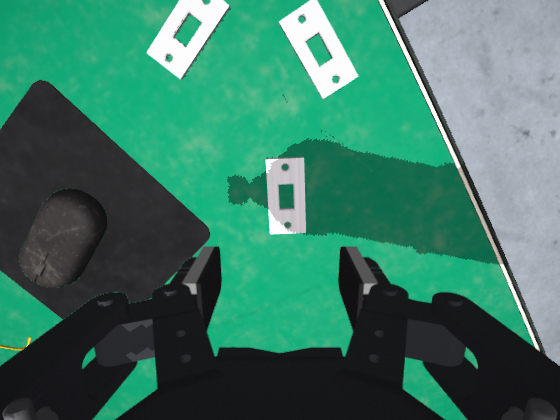

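Picture 4 shows the target plate at (287,195), between and beyond the fingers. Its measured size, 70.6x34.8, matches. The other two plates are at the top. Descending.

Request:
servo_tool --turn '[[0, 0, 0.019], [0, 0, 0], [0, 0, 0], [0, 0, 0], [0, 0, 0]]' --dp '[[-0.0025, 0.0036, -0.045], [0, 0, -0.05], [0, 0, -0.035], [0, 0, -0.008], [0, 0, 0]]' --fingers '[0.05, 0.048, 0.046, 0.046, 0.046]'

```text
clock: 2.62
position: [483.5, 305.8, 11.8]
ee_rot: [-0.507, 0.862, -0.001, 0.006]
contact_force: [-0.0, -0.2, 0.3]
gripper_width: 46.1
```

Run:
```python
from h import *
d=plate(6); save(d,"w2.png")
```

```text
0.93 [52.0, 2.1, 51.3, 19.3] c [503.7 167.5] size [ 8.8 20.6] short axis deg 58.8
0.83 [246.2, 184.1, 74.3, 130.8] c [481.6 303.1] size [71.3 35. ] short axis deg -28.6
0.7 [321.4, 0.0, 113.5, 71.9] c [395.9 230.6] size [36.  32.1] short axis deg -89.7
tcp [483.9 306.2  12.8] jaw deg -29.154824793597612 w 46.083784814610034 [-0.195395    0.49837704 -0.26150319]
```

View pics/w2.png

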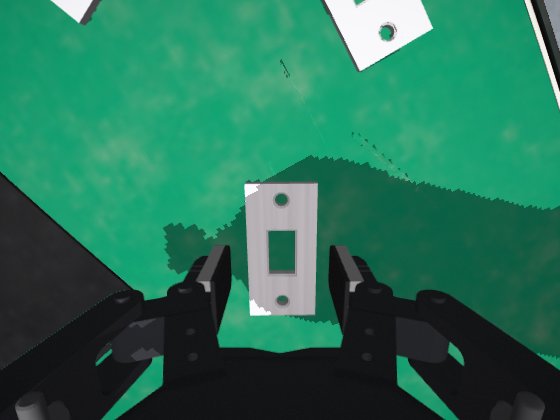

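Picture 5 shows the plate centred between the fingers, about 4 mm off along its length. I'm trimming that offset and lowering.

Request:
servo_tool --turn '[[-0.004, 0.011, 0], [0, 0, 0], [0, 0, 0], [0, 0, 0], [0, 0, 0]]' --dp '[[-0.002, -0.0028, -0.003], [0, 0, -0.003], [0, 0, -0.003], [0, 0, -0.001], [0, 0, 0]]' --fingers '[0.045, 0.044, 0.043, 0.042, 0.042]'

```text
clock: 3.35
position: [483.3, 304.7, 5.5]
ee_rot: [-0.507, 0.862, 0.001, 0.004]
contact_force: [-0.1, -0.2, 0.5]
gripper_width: 42.0
```

Request:
servo_tool --turn '[[0, 0.007, 0], [0, 0, 0], [0, 0, 0], [0, 0, 0], [0, 0, 0]]' --dp '[[-0.001, -0.001, -0.002], [0, 0, -0.0015], [0, 0, -0.0015], [0, 0, -0.0015], [0, 0, 0]]' --fingers '[0.042, 0.042, 0.042, 0.042, 0.042]'

```text
clock: 3.98
position: [482.2, 303.6, -1.5]
ee_rot: [-0.507, 0.862, 0.003, 0.001]
contact_force: [1.1, -0.2, -0.2]
gripper_width: 41.8
```

Request:
servo_tool --turn '[[0, 0, 0], [0, 0, 0], [0, 0, 0], [0, 0, 0], [0, 0, 0]]' --dp '[[0, 0, -0.0015], [0, 0, -0.001], [0, 0, -0.001], [0, 0, 0], [0, 0, 0]]' --fingers '[0.042, 0.042, 0.042, 0.042, 0.042]'

```text
clock: 4.6
position: [482.3, 303.8, -1.4]
ee_rot: [-0.507, 0.862, 0.003, 0.001]
contact_force: [0.1, -0.6, 0.2]
gripper_width: 41.6
```

Request:
servo_tool --turn '[[0, 0, 0], [0, 0, 0], [0, 0, 0], [0, 0, 0], [0, 0, 0]]' --dp '[[0, 0, -0.002], [0, 0, -0.002], [0, 0, 0], [0, 0, 0], [0, 0, 0]]' --fingers '[0.042, 0.042, 0.042, 0.042, 0.042]'

```text
clock: 5.22
position: [482.6, 303.9, -1.6]
ee_rot: [-0.508, 0.861, 0.002, 0.001]
contact_force: [-0.9, 0.7, 1.4]
gripper_width: 42.4
```

Run:
```python
from h import *
d=plate(6); save(d,"w3.png",[180,170,200,150],4)
s=read_state();print(s)
```

```text
0.67 [327.5, 0.0, 122.6, 72.7] c [395.9 231.3] size [36.  30.2] short axis deg -89.0
0.6 [246.5, 196.1, 75.4, 139.5] c [481.5 303.2] size [71.1 34.5] short axis deg -28.5
0.58 [37.2, 2.8, 39.0, 17.8] c [504.1 168.9] size [ 7.  15.3] short axis deg 58.9
tcp [482.6 304.   -1.6] jaw deg -28.956559593397714 w 42.16520863856327 [ 0.15005689 -1.32713455  0.80081057]
{'clock': 5.325, 'joints': array([ 0.84435019,  0.56141467, -0.38463682, -0.00559429, -0.62124145,
       -1.34519915]), 'joint_vel': array([ 0.00051837, -0.00016003, -0.00118543, -0.00221683,  0.00194744,
        0.00021064]), 'joint_efforts': array([-7.93220568e-02, -3.99680364e+01,  1.16823399e+01,  2.56360397e+00,
        9.53421090e-02,  6.89123059e-03]), 'position': array([482.5690233 , 303.98389707,  -1.557223  ]), 'ee_rot': array([-0.50786136,  0.86143549,  0.00208789,  0.00117162]), 'contact_force': array([ 0.15005689, -1.32713455,  0.80081057]), 'wrist_torque': array([-0.04934505,  0.09402503, -0.01105413]), 'gripper_width': 42.16520863856327}
```

View pics/w3.png

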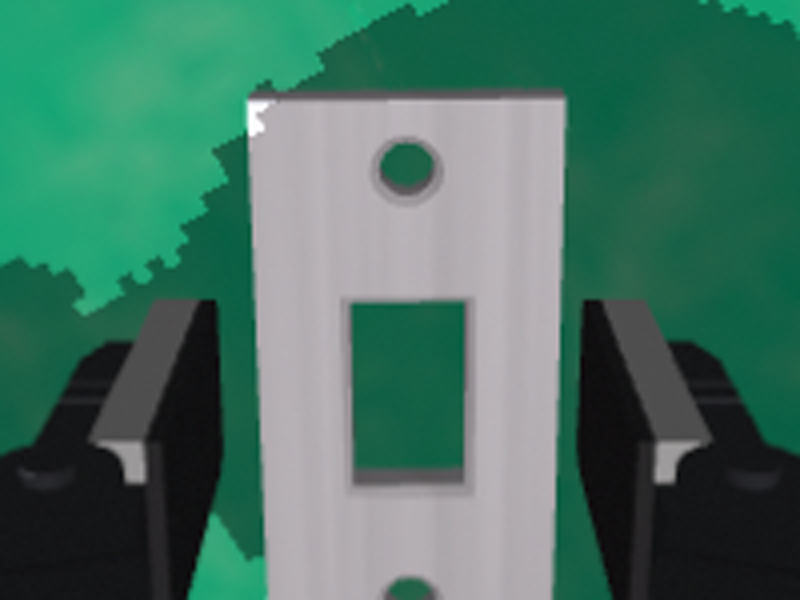

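Picture 6 shows the fingertips at bench level on both sides of the plate, about at the window. I'm raising slightly while closing.

Request:
servo_tool --turn '[[0, 0, 0], [0, 0, 0], [0, 0, 0], [0, 0, 0], [0, 0, 0]]' --dp '[[-0.001, -0.0005, 0.002], [0, 0, 0.0], [0, 0, 0], [0, 0, 0], [0, 0, 0]]' --fingers '[0.042, 0.038, 0.03, 0.03, 0.03]'

```text
clock: 5.95
position: [481.4, 303.2, 0.3]
ee_rot: [-0.508, 0.861, 0.002, 0.001]
contact_force: [-0.6, -0.3, 1.6]
gripper_width: 31.6
```

Request:
servo_tool --turn '[[0, 0, 0], [0, 0, 0], [0, 0, 0], [0, 0, 0], [0, 0, 0]]' --dp '[[0, 0, 0.02], [0, 0, 0.05], [0, 0, 0.06], [0, 0, 0.05], [0, 0, 0]]' --fingers '[0.03, 0.03, 0.03, 0.03, 0.03]'

```text
clock: 6.58
position: [479.8, 301.6, 183.1]
ee_rot: [-0.507, 0.862, 0.002, -0.001]
contact_force: [-0.3, 0.5, -1.3]
gripper_width: 31.7
```

Request:
servo_tool --turn '[[0, 0, 0.05], [0, 0, 0.1], [0, 0, 0.1], [0, 0, 0.1], [0, 0, 0.1]]' --dp '[[-0.006, -0.045, 0.0], [-0.006, -0.052, 0.0], [-0.006, -0.052, 0], [-0.006, -0.052, 0], [-0.006, -0.052, 0]]' --fingers '[0.03, 0.03, 0.03, 0.03, 0.03]'

```text
clock: 7.2
position: [445.5, 43.7, 177.0]
ee_rot: [-0.694, 0.72, 0.003, -0.006]
contact_force: [1.5, -0.5, -0.2]
gripper_width: 31.8
```

Request:
servo_tool --turn '[[0, 0, 0.05], [0, 0, 0], [0, 0, 0], [0, 0, 0], [0, 0, 0]]' --dp '[[-0.006, -0.045, 0.0], [-0.005, -0.025, 0.0], [0, 0, 0], [0, 0, 0], [0, 0, 0]]' --fingers '[0.03, 0.03, 0.03, 0.03, 0.03]'

```text
clock: 7.82
position: [429.9, -30.7, 172.1]
ee_rot: [0.71, -0.704, -0.005, 0.009]
contact_force: [0.9, 0.5, -0.6]
gripper_width: 31.5
```

Run:
```python
from h import *
d=plate(175); save(d,"w4.png",None,1.4)
for q,z in (("nest",35),("plunger_knob",86),("index_plate",29)):
  for r in regions_of(q,"wrist")[:3]:
    m=r["region"].astype(np.uint8); c=max(cv2.findContours(m,0,2)[0],key=cv2.contourArea)[:,0,:]
    print(q,r["score"],r["box"],cv2.minAreaRect(w(d,c,z)[:,:2].astype(np.float32)))
```

```text
0.67 [229.0, 322.1, 36.7, 27.5] c [445.6   6.6] size [15.8 17.5] short axis deg 89.8
0.62 [240.9, 197.0, 78.6, 137.8] c [429.8 -29.6] size [35.4 73. ] short axis deg 1.1
tcp [430.  -30.7 172.2] jaw deg 0.5652546033411738 w 31.592568970651687 [ 0.55460671 -0.89361989 -0.22288973]
nest 0.85 [179.0, 72.4, 180.8, 166.5] ((437.38360595703125, -64.14601135253906), (155.1620330810547, 142.79888916015625), 5.616548538208008)
index_plate 0.73 [178.7, 68.9, 183.0, 174.3] ((437.1285400390625, -63.61155700683594), (157.85646057128906, 144.98170471191406), 4.922911167144775)
```

View pics/w4.png

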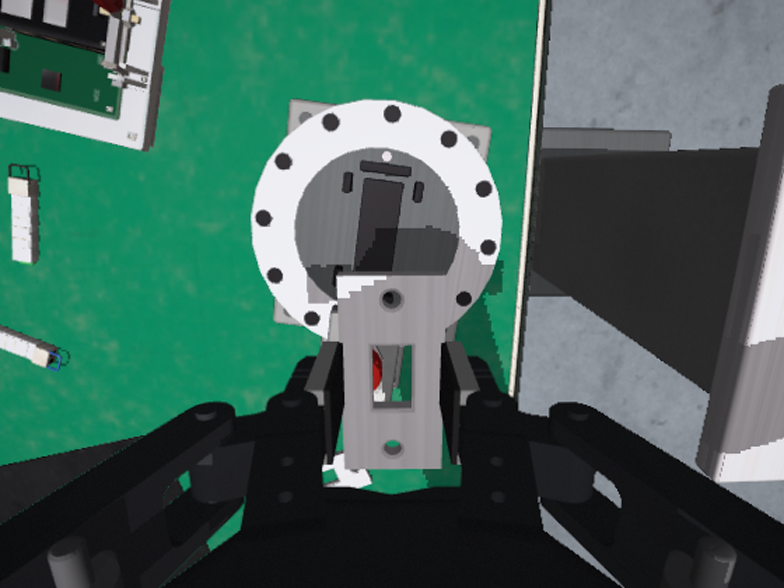

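Picture 7 shows the plate held straight, with the nest bed at (380,225) and its end stop at (385,168). The knob is visible through the plate's window. I'll rectify the nest area to a top-down view to get its centre and yaw.

Run:
```python
from h import *
d=cam("wrist"); np.savez("d4.npz",**{k:np.array(d[k]) for k in("img","M","f","k1","cx","cy")})
# topdown at z=35: rows: y from -10 down to -130 ; cols: x
x0,y0,k=400,-20,8   # px/mm
xs=x0+np.arange(640)/k; ys=y0-np.arange(600)/k-25
X,Y=np.meshgrid(xs,ys); uv=px(d,np.c_[X.ravel(),Y.ravel(),np.full(X.size,35)]).astype(np.float32).reshape(600,640,2)
t=cv2.remap(d["img"],uv[...,0],uv[...,1],cv2.INTER_CUBIC)
t=np.clip(t.astype(float)*1.6,0,255).astype(np.uint8)
for i in range(0,640,80): cv2.putText(t,str(int(xs[i])),(i,10),0,.4,(255,255,0)); t[:14,i]=[255,0,0]
for i in range(0,600,80): cv2.putText(t,str(int(ys[i])),(0,i+10),0,.4,(255,255,0)); t[i,:14]=[255,0,0]
cv2.imwrite("pics/top.png",t[:,:,::-1])
# disc circle fit
hsv=cv2.cvtColor(d["img"],cv2.COLOR_RGB2HSV); g=((hsv[...,1]<60)&(hsv[...,2]>200)).astype(np.uint8); g[:60]=0;g[190:]=0;g[:,:175]=0;g[:,365:]=0
n,l,s,c=cv2.connectedComponentsWithStats(g); i=1+np.argmax(s[1:,4]); cc=max(cv2.findContours((l==i).astype(np.uint8),0,2)[0],key=cv2.contourArea)[:,0,:]
from scipy.optimize import least_squares
for z in(23,29):
    P=w(d,cc,z)[:,:2]; f=lambda p:np.hypot(*(P-p[:2]).T)-p[2]
    print(z,least_squares(f,[437,-85,80],loss="soft_l1",f_scale=.3).x)
```

```text
23 [431.08048339 -70.18746422  64.84448786]
29 [431.13342218 -70.75115778  63.5130258 ]
```

View pics/top.png

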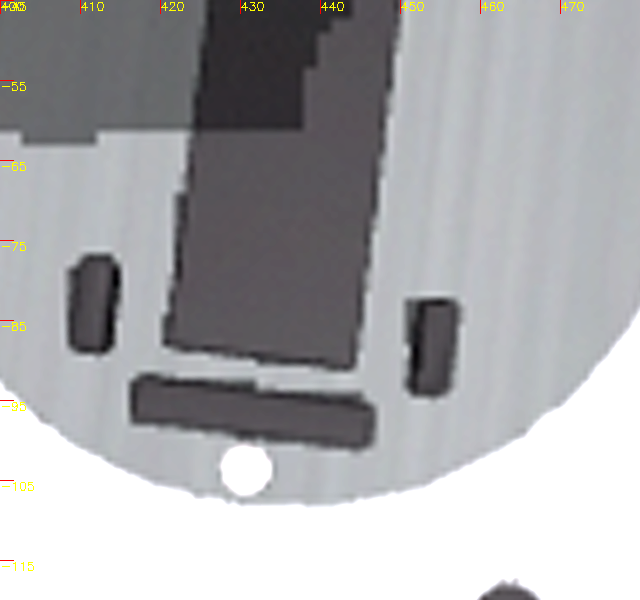

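From the top-down view, the bed end corners are at (163,345) and (352,370). The measured width of 23.8 mm matches. That puts the nest centre at about (436.5,-57) with its x axis at -7.5°. The knob is then near (446,14), which agrees with the scene camera's (444,13). I'm moving over the nest.

Request:
servo_tool --turn '[[0.006, -0.02, -0.07], [0, 0, -0.07], [0, 0, 0], [0, 0, 0], [0, 0, 0]]' --dp '[[0.0035, -0.014, -0.01], [0.003, -0.0125, -0.02], [0, 0, -0.04], [0, 0, -0.035], [0, 0, 0]]' --fingers '[0.03, 0.03, 0.03, 0.03, 0.03]'

```text
clock: 8.75
position: [438.7, -57.2, 66.7]
ee_rot: [-0.659, 0.753, -0.001, 0.003]
contact_force: [0.7, 1.0, -0.6]
gripper_width: 31.6
```

```bash
cat >> h.py <<'E'
def zt():
    s=read_state(); m=R.from_quat(s["ee_rot"]).as_matrix(); z=m[:,2]; print("turn to fix tilt",np.round([-z[1],z[0]],4))
E
python3 - <<'E'
from h import *
z=read_state()["position"][2]
d=plate(z+5.7); zt()
save(d,"w5.png",[180,100,200,150],4)
E
```

```text
0.87 [239.6, 196.2, 79.6, 137.9] c [438.8 -57.4] size [71.6 34.6] short axis deg -7.6
tcp [441.1 -56.7  69.1] jaw deg -7.569911255364445 w 32.04628601044157 [-0.51402817 -0.25929745 -0.14120652]
turn to fix tilt [-0.0029  0.0129]
```

View pics/w5.png

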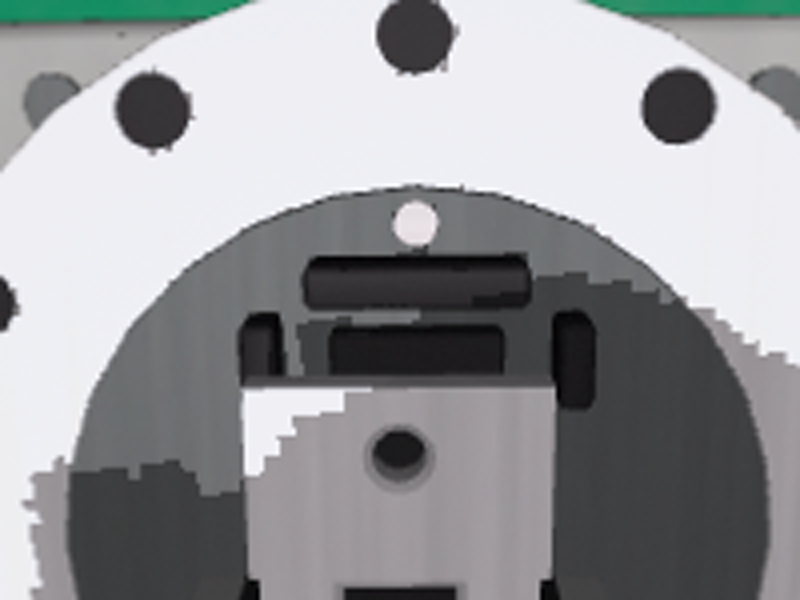

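Request:
servo_tool --turn '[[-0.003, 0.01, 0], [0, 0, 0], [0, 0, 0], [0, 0, 0], [0, 0, 0]]' --dp '[[-0.004, -0.0005, -0.005], [0, 0, 0], [0, 0, 0], [0, 0, 0], [0, 0, 0]]' --fingers '[0.03, 0.03, 0.03, 0.03, 0.03]'

```text
clock: 9.48
position: [439.7, -56.5, 67.7]
ee_rot: [-0.659, 0.752, -0.003, 0.005]
contact_force: [0.0, 1.2, 0.2]
gripper_width: 31.8
```

Run:
```python
from h import *
z=read_state()["position"][2]; print(read_state()["position"])
d=plate(z+5.7); zt()
save(d,"w6.png",[220,150,130,60],6)
# model overlay
im=cv2.resize(d["img"][140:260,210:370],None,fx=5,fy=5,interpolation=3)
a=np.radians(-7.5); Rm=np.array([[np.cos(a),-np.sin(a)],[np.sin(a),np.cos(a)]])
def dr(P,zz,c):
    P=np.array(P)@Rm.T+[436.5,-57]; q=((px(d,np.c_[P,np.full(len(P),zz)])-[210,140]+.5)*5).astype(np.int32); cv2.polylines(im,[q],True,c,1)
dr([[-12,-33],[12,-33],[12,33],[-12,33]],35,(255,255,0))
dr([[-15,-36.8],[15,-36.8],[15,-42],[-15,-42]],40,(0,255,255))
for s in(-1,1): dr([[18.8*s,-23],[18.8*s,-35],[23*s,-35],[23*s,-23]],40,(255,0,255))
cv2.imwrite("pics/ov.png",im[:,:,::-1])
```

```text
[439.66419274 -56.52222133  67.73735962]
0.81 [243.3, 196.5, 76.4, 136.7] c [439.6 -56.7] size [70.7 34.2] short axis deg -7.2
tcp [439.6 -56.5  67.6] jaw deg -7.509043207484183 w 32.089155571428705 [-0.55095177 -0.38239311 -0.03929257]
turn to fix tilt [-0.0013  0.0108]
```

View pics/ov.png

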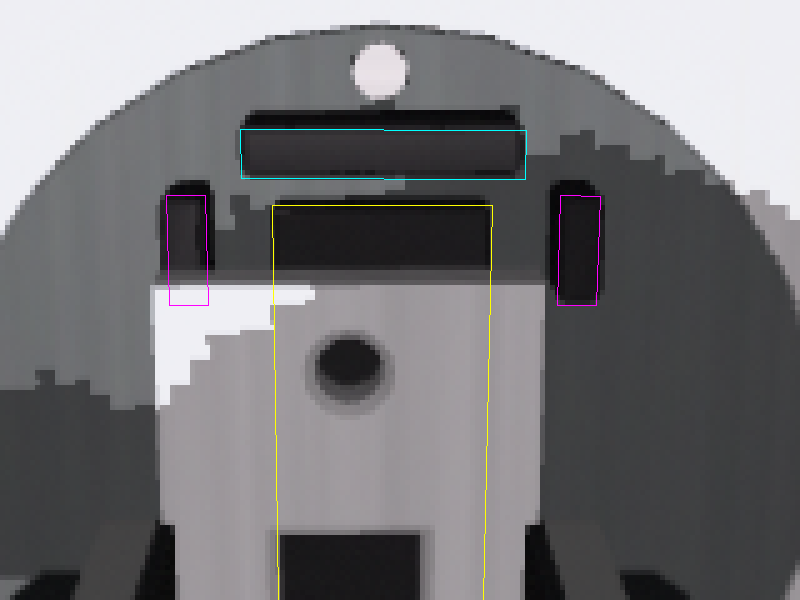

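Picture 10: the model outlines overlay the real bed and stops to within about 0.3 mm, so the nest pose is confirmed. Next I'll trim by -3 mm in x and a small tilt, then lower to just above the stops.

Request:
servo_tool --turn '[[-0.001, 0.01, 0], [0, 0.004, 0], [0, 0, 0], [0, 0, 0], [0, 0, 0]]' --dp '[[-0.0032, -0.0004, -0.012], [-0.0015, -0.0002, -0.008], [0, 0, -0.003], [0, 0, 0], [0, 0, 0]]' --fingers '[0.03, 0.03, 0.03, 0.03, 0.03]'

```text
clock: 10.2
position: [434.0, -57.3, 42.2]
ee_rot: [-0.659, 0.752, 0.002, -0.002]
contact_force: [-0.5, -1.2, -0.1]
gripper_width: 31.8
```

Run:
```python
from h import *
z=read_state()["position"][2]; d=plate(z+5.7); zt()
```

```text
0.84 [242.1, 196.0, 79.1, 138.8] c [434.1 -57.3] size [71.  34.6] short axis deg -7.7
tcp [434.1 -57.3  42.4] jaw deg -7.518466681665245 w 31.629176263502217 [-0.26772212  0.06073774 -0.75087202]
turn to fix tilt [ 0.0001 -0.0059]
```

Request:
servo_tool --turn '[[0, -0.004, 0], [0, 0, 0], [0, 0, 0], [0, 0, 0], [0, 0, 0]]' --dp '[[0.0024, 0.0003, 0], [0.0, 0, 0], [0, 0, 0], [0, 0, 0], [0, 0, 0]]' --fingers '[0.03, 0.03, 0.03, 0.03, 0.03]'

```text
clock: 10.92
position: [437.1, -56.9, 42.9]
ee_rot: [-0.659, 0.752, 0.0, 0.0]
contact_force: [0.5, -0.8, -0.6]
gripper_width: 31.9
```

Run:
```python
from h import *
z=read_state()["position"][2]; d=plate(z+5.7); zt()
```

```text
tcp [437.1 -56.9  42.9] jaw deg -7.512077746033242 w 31.47645314949888 [ 0.17636861 -0.57908062 -0.40364702]
turn to fix tilt [-0.0002 -0.0002]
```

Request:
servo_tool --turn '[[0, 0, 0], [0, 0, 0], [0, 0, 0], [0, 0, 0], [0, 0, 0]]' --dp '[[-0.0005, 0, -0.002], [0, 0, -0.002], [0, 0, -0.002], [0, 0, -0.001], [0, 0, 0]]' --fingers '[0.03, 0.03, 0.03, 0.03, 0.03]'

```text
clock: 11.65
position: [436.4, -56.9, 35.7]
ee_rot: [-0.659, 0.752, 0.0, -0.0]
contact_force: [-1.1, 0.7, 1.5]
gripper_width: 31.9
```

Request:
servo_tool --turn '[[0, 0, 0], [0, 0, 0], [0, 0, 0], [0, 0, 0], [0, 0, 0]]' --dp '[[0, 0, -0.001], [0, 0, -0.001], [0, 0, -0.001], [0, 0, 0], [0, 0, 0]]' --fingers '[0.03, 0.03, 0.03, 0.03, 0.03]'

```text
clock: 12.28
position: [436.7, -56.9, 35.9]
ee_rot: [-0.66, 0.751, -0.0, -0.0]
contact_force: [-0.0, -0.4, 0.3]
gripper_width: 31.4
```

The plate is on the bed at TCP z ≈ 35.8, where about 35.3 was expected. Releasing and rising.

Request:
servo_tool --turn '[[0, 0, 0], [0, 0, 0], [0, 0, 0], [0, 0, 0], [0, 0, 0]]' --dp '[[0, 0, 0], [0, 0, 0], [0, 0, 0], [0, 0, 0.01], [0, 0, 0.03]]' --fingers '[0.036, 0.042, 0.046, 0.046, 0.046]'

```text
clock: 12.9
position: [435.1, -57.3, 75.1]
ee_rot: [-0.66, 0.752, 0.001, -0.003]
contact_force: [1.2, 1.0, 1.3]
gripper_width: 46.2
```

Request:
servo_tool --turn '[[0, 0, 0], [0, 0, 0], [0, 0, 0], [0, 0, 0], [0, 0, 0]]' --dp '[[0, 0.01, 0.05], [0.002, 0.02, 0.045], [0.002, 0.02, 0.02], [0, 0, 0], [0, 0, 0]]' --fingers '[0.046, 0.046, 0.046, 0.046, 0.046]'

```text
clock: 13.52
position: [439.0, -6.4, 198.2]
ee_rot: [-0.66, 0.752, -0.0, 0.0]
contact_force: [-0.6, 0.1, -0.9]
gripper_width: 45.7
```

Run:
```python
from h import *
d=plate(41); zt()
for r in regions_of("plunger_knob","wrist")[:2]: print("knob",r["score"],r["box"],w(d,[r["box"][0]+r["box"][2]/2,r["box"][1]+r["box"][3]/2],86))
hsv=cv2.cvtColor(d["img"],cv2.COLOR_RGB2HSV); g=(((hsv[...,0]<8)|(hsv[...,0]>172))&(hsv[...,1]>120)&(hsv[...,2]>60)).astype(np.uint8); g[:100]=0
n,l,s,c=cv2.connectedComponentsWithStats(g)
for i in range(1,n):
    if s[i,4]>100: print(s[i],c[i],w(d,c[i],86))
im=d["img"].copy()
a=np.radians(-7.5); Rm=np.array([[np.cos(a),-np.sin(a)],[np.sin(a),np.cos(a)]])
im=cv2.resize(im,None,fx=1.4,fy=1.4)
P=np.array([[-17,-35],[17,-35],[17,35],[-17,35]])@Rm.T+[436.5,-57]
cv2.polylines(im,[((px(d,np.c_[P,np.full(4,41)])+.5)*1.4).astype(np.int32)],True,(255,0,255),1)
cv2.imwrite("pics/w7.png",im[:,:,::-1])
```

```text
0.91 [257.4, 99.6, 38.7, 72.7] c [437.  -56.9] size [70.1 34.5] short axis deg -7.6
0.65 [321.5, 323.0, 23.3, 22.4] c [404.6 159.7] size [23.  27.9] short axis deg 1.7
0.65 [229.9, 288.5, 66.2, 44.3] c [474.4 118.3] size [64.1 32.5] short axis deg -68.3
0.44 [262.6, 207.6, 26.2, 35.2] c [447.7  26.7] size [32.7 28.2] short axis deg -7.5
tcp [439.   -6.7 197.8] jaw deg -7.499082597391805 w 45.98677343513899 [ 0.6257907  -0.34212522  0.2503439 ]
turn to fix tilt [ 0.0001 -0.    ]
knob 0.88 [264.0, 209.5, 24.6, 32.1] [[444.39585199  12.03164767  86.        ]]
[261 209  30  32 619] [275.57189015 224.17609047] [[444.83000714  10.77179407  86.        ]]
```

View pics/w7.png

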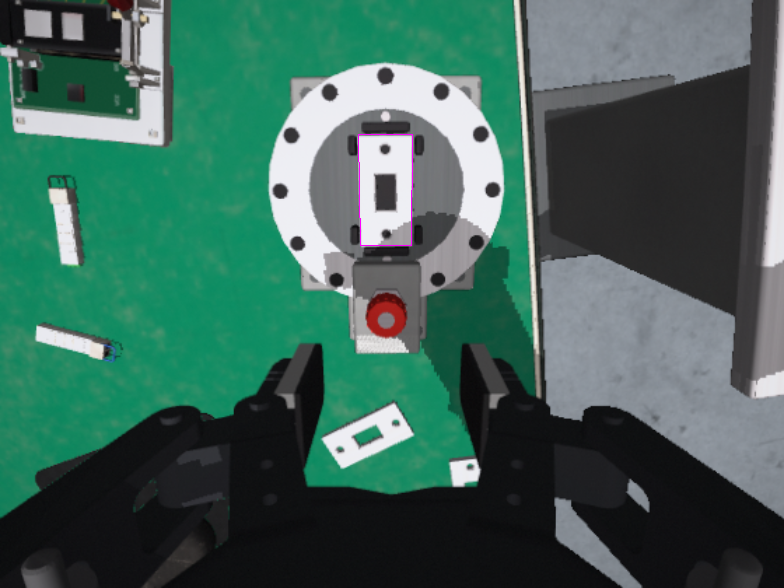

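Picture 11 shows the plate lying inside all the stops. It measures 70.1x34.5 at z=41, centred at (437.0,-56.9) against a nest centre of (436.5,-57). The knob is at (386,318). I'm lowering over the knob at about (445.7,13.8).

Request:
servo_tool --turn '[[0, 0, 0], [0, 0, 0], [0, 0, 0], [0, 0, 0], [0, 0, 0]]' --dp '[[0.0035, 0.011, -0.02], [0.0025, 0.008, -0.04], [0, 0, -0.035], [0, 0, 0], [0, 0, 0]]' --fingers '[0.05, 0.05, 0.05, 0.05, 0.05]'

```text
clock: 14.3
position: [444.4, 10.3, 98.5]
ee_rot: [-0.658, 0.753, 0.0, -0.003]
contact_force: [-0.6, -0.1, 0.1]
gripper_width: 49.8
```

Run:
```python
from h import *
d=cam("wrist"); s=read_state(); print(s["position"]); zt()
hsv=cv2.cvtColor(d["img"],cv2.COLOR_RGB2HSV); g=(((hsv[...,0]<8)|(hsv[...,0]>172))&(hsv[...,1]>120)&(hsv[...,2]>60)).astype(np.uint8); g[:100]=0
c=max(cv2.findContours(g,0,2)[0],key=cv2.contourArea)[:,0,:]
P=w(d,c,86)[:,:2]; print(P.min(0),P.max(0),c.min(0),c.max(0))
```

```text
[444.17101101  10.27824658  98.54374225]
turn to fix tilt [ 0.0026 -0.0048]
[433.23438435  -3.41390547] [456.96786563  25.36105121] [256 228] [302 280]
```

Request:
servo_tool --turn '[[0.002, -0.004, 0], [0, 0, 0], [0, 0, 0], [0, 0, 0], [0, 0, 0]]' --dp '[[0.0008, 0.003, -0.008], [0, 0, -0.01], [0, 0, -0.008], [0, 0, -0.003], [0, 0, 0]]' --fingers '[0.05, 0.05, 0.05, 0.045, 0.04]'

```text
clock: 14.98
position: [446.4, 13.8, 69.8]
ee_rot: [-0.658, 0.753, -0.001, 0.002]
contact_force: [-0.2, 0.2, 0.5]
gripper_width: 40.4
```

Request:
servo_tool --turn '[[0, 0, 0], [0, 0, 0], [0, 0, 0], [0, 0, 0], [0, 0, 0]]' --dp '[[-0.001, 0, -0.0035], [0, 0, 0], [0, 0, 0], [0, 0, 0], [0, 0, 0]]' --fingers '[0.038, 0.032, 0.026, 0.02, 0.015]'

```text
clock: 15.6
position: [445.3, 13.9, 66.7]
ee_rot: [-0.658, 0.753, -0.001, 0.002]
contact_force: [-0.1, 0.2, -1.2]
gripper_width: 22.3
```

Request:
servo_tool --turn '[[0, 0, 0], [0, 0, 0], [0, 0, 0], [0, 0, 0], [0, 0, 0]]' --dp '[[0, 0, 0], [0, 0, 0], [0, 0, 0.003], [0, 0, 0.003], [0, 0, 0]]' --fingers '[0.015, 0.015, 0.015, 0.015, 0.015]'

```text
clock: 16.23
position: [445.2, 13.9, 71.6]
ee_rot: [-0.658, 0.753, -0.001, 0.002]
contact_force: [2.8, 0.2, -6.5]
gripper_width: 21.7
```

Request:
servo_tool --turn '[[0, 0, 0], [0, 0, 0], [0, 0, 0], [0, 0, 0], [0, 0, 0]]' --dp '[[0, 0, 0.003], [0, 0, 0.003], [0, 0, 0.003], [0, 0, 0.001], [0, 0, 0]]' --fingers '[0.015, 0.015, 0.015, 0.015, 0.015]'

```text
clock: 16.85
position: [445.2, 14.0, 81.3]
ee_rot: [-0.658, 0.753, -0.001, 0.002]
contact_force: [3.1, -0.2, -10.0]
gripper_width: 21.8
```

Request:
servo_tool --turn '[[0, 0, 0], [0, 0, 0], [0, 0, 0], [0, 0, 0], [0, 0, 0]]' --dp '[[0, 0, 0.001], [0, 0, 0.001], [0, 0, 0.0], [0, 0, 0], [0, 0, 0]]' --fingers '[0.015, 0.015, 0.015, 0.015, 0.015]'

```text
clock: 17.48
position: [445.2, 14.0, 82.8]
ee_rot: [-0.657, 0.753, -0.0, 0.002]
contact_force: [3.6, 0.4, -10.9]
gripper_width: 21.8
```

Request:
servo_tool --turn '[[0, 0, 0], [0, 0, 0], [0, 0, 0], [0, 0, 0], [0, 0, 0]]' --dp '[[0, 0, 0.0005], [0, 0, 0.0005], [0, 0, 0.0005], [0, 0, 0.0005], [0, 0, 0.0005]]' --fingers '[0.015, 0.015, 0.015, 0.015, 0.015]'

```text
clock: 18.1
position: [445.1, 14.0, 82.8]
ee_rot: [-0.657, 0.754, -0.0, 0.002]
contact_force: [5.3, -0.6, -15.5]
gripper_width: 21.5
```

Run:
```python
from h import *
d=plate(41); zt()
hsv=cv2.cvtColor(d["img"],cv2.COLOR_RGB2HSV); g=(((hsv[...,0]<8)|(hsv[...,0]>172))&(hsv[...,1]>120)&(hsv[...,2]>60)).astype(np.uint8); g[:100]=0
c=max(cv2.findContours(g,0,2)[0],key=cv2.contourArea)[:,0,:]; print(c.min(0),c.max(0))
s=cam("side"); cr=lambda d,b:cv2.resize(d["img"][b[1]:b[1]+b[3],b[0]:b[0]+b[2]],(400,400),interpolation=3)
cv2.imwrite("pics/fin.png",np.hstack([cr(d,[140,60,280,280]),cr(s,[280,150,100,100])])[:,:,::-1])
```

```text
0.63 [246.5, 45.7, 61.7, 129.1] c [436.8 -56.2] size [69.9 34.3] short axis deg -7.0
tcp [445.1  14.   82.8] jaw deg -7.832379143227627 w 21.89147810447913 [  6.3528472   -1.14294279 -16.16068429]
turn to fix tilt [-0.0029  0.0039]
[254 242] [305 307]
```

View pics/fin.png

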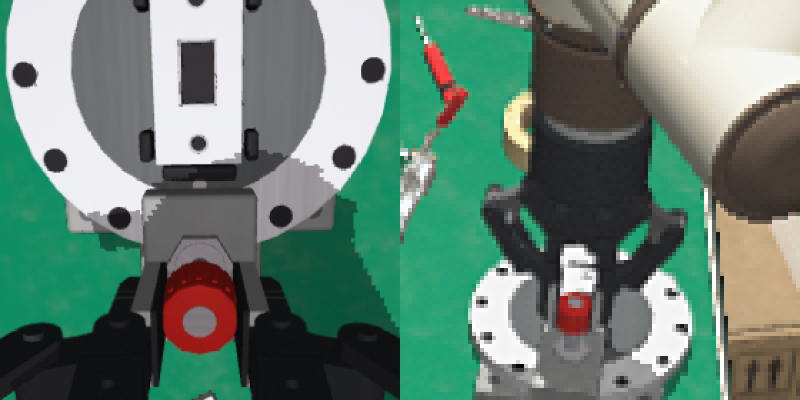

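Picture 12 shows the knob raised and gripped, with the plate still in its nest. The pull has risen from 11 to 16 N with no more travel, so the knob is at its upper stop. Handing in.

Run:
```python
from h import *
s=read_state(); print(s["position"],s["contact_force"],s["gripper_width"]); print(job_done())
```

```text
[445.10058193  13.96405249  82.80693874] [  5.43740162  -0.27743674 -16.7262547 ] 21.405327111065674
the job is handed in; nothing more can be done
None
```

The adapter plate is home in the nest, and the arm is holding the red knob up at its upper stop. I handed the job in at about 18 s of the 45 s allowed.

- **Plate:** I took the plate farthest to the robot's left, at about (482, 303), and laid it in the nest. After release the wrist camera put it inside all the stops at (437.0, -56.9), against a nest centre of (436.5, -57.0). It measured 70.1 x 34.5 mm at the expected top height of 41 mm. A second look while holding the knob gave (436.8, -56.2).
- **Knob:** It rose 16.1 mm while the pull grew to about 11 N. The pull then went to about 16 N with no more travel, which is the upper stop. The gripper was still closed on it at hand-in.
- **Discrepancies:** The gripper reads about 2 mm under the true width on both parts (about 31.7 for 34 mm and 21.8 for 24 mm). There is also a sideways force of about 5 N at the knob. Nothing slipped.
- **Bystanders:** I didn't knowingly touch any. I didn't measure their positions again at the end.

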